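Fit the cake stop pin

ROBOT

A 6-joint arm with a two-finger parallel gripper is mounted at the origin on the work surface. World frame = base frame: x ahead of the robot, y to its left, z up, the work surface at z = 0. Lengths are in m, angles in degrees, forces in N, time in s.
With the tool pointing down it reaches from about 0.25 to 0.725 m from the base axis. Payload 9.7 kg.
Tool frame: the origin (TCP) lies at the very end of the fingers, on their centre line; the grasp point (between the pads) lies 19 mm behind it (bot.grip_depth is the distance from the TCP to the grasp point, in m); z points along the fingers, y is the direction in which the jaws open and shut (so a half turn about z gives the same grasp; the last joint's range is limited). The gripper opens to 85 mm and grips with 20 to 120 N. Pads are 22 mm wide; open, the fingers measure 114 mm over their backs; the gripper's body (76 mm by 85 mm) begins 54 mm behind the grasp point. The pads swing forward as they close: fully open they stand 13 mm farther back than shut.
Start: joints at [-74.828, 4.979, 10.078, 95.1, 0, 90], TCP at [0.144, -0.531, 0.231] pointing down, gripper open.
Joint ranges: [-179.16, 179.16], [-48.56, 103.87], [-65.8, 70.77], [-126.05, 130.52], [-82.76, 87.17], [-180, 180]. Speed limits (degrees/s): [127.2, 127.2, 147.25, 180, 180, 180].

INTERFACE

Orientations are given as [roll, pitch, yaw] about the fixed x, y, z axes, in that order (R = Rz(yaw) Ry(pitch) Rx(roll)).
In Python, from workcell import telemetry, optics, order, bot gives the robot as it stands. The module is installed in compiled form; this text tells all that it offers.
- The arm moves only by the shell command python3 -m inch 'ROWS' [FORCE]. ROWS is JSON, a list of rows, each a list of 7 numbers: the shift along the tool's x, y, z in m, then the turn, a rotation vector about the tool's x, y, z in rad, then the closure, from 0 (fully open) to 1 (shut). In form: [[tx, ty, tz, rx, ry, rz, grip], ...]. A call has 1 to 12 rows; each row is the pose to reach, as a shift and turn from the pose commanded when the call began, along the tool's axes at that moment; what a row does not reach only later rows make up. A row lasts 1/12 s, in which the tool goes at most 41.7 mm and 7.16 degrees, less where a joint would pass 70% of its speed; a pose out of reach is approached as far as the arm can. A call with a gripper value outside its range is refused whole. The fingers move at their own pace and stop on an object; FORCE is the grip in N (left out, the last holds). Time passes only in rows, so rows that repeat a pose let the fingers close. It gives the time, the measured TCP pose, the force and the opening at its end, in the units of the state.
- telemetry.get_obs(): the state, without advancing time (a new reading comes with each control period).
- optics.camera(name): name is "scene" or "side" or "wrist"; returns (picture, depth): 420x560x3 uint8, red, green, blue; 420x560 float32, m along the optical axis (not along the pixel's ray), 0 where there is no reading.
- optics.camera_info(name): a dict with "camera_matrix" (3x3 intrinsics, pixels), "k1" (the pictures are not rectified: a ray, as slopes to the right and down, at radius r is drawn at 1 + k1 r^2 times it, then the intrinsics apply), "xyz" and "attitude" of the camera in the world; the wrist camera has in their place "mount" (4x4, takes a point from camera to tool coordinates, whose origin is the TCP and whose axes are the flange's). Camera axes: x right, y down, z forward; pixel columns grow to the right and rows downward; lengths in m; the calibration is good to about 2 mm. A picture is of the moment at which its call begins: read the wrist's pose just before it. camera_info takes no time and is no camera call.
- order.job_done(): hands the job in, once; it reports no verdict.
The state is a dict: "time": time; "q": joint angles; "qd": joint speeds; "joint_efforts": joint torques, N m; "ee_pos": TCP position; "tcp_rot": TCP orientation; "wrist_force": force on the tool from outside, world axes, zero at the start; "torque": the same for the moment, N m; "opening": finger opening in m.
Only numpy, scipy, OpenCV 4.12 (cv2) and the standard library are available. Lean on these libraries where they do the work, as an engineer would, in place of code of your own. Each camera call takes 0.05 s, during which the arm holds its last target. There are 200 camera calls.

TASK

Take the stop pin with the red knob out of the wooden rack and fit it in the slicing board: holding it upright, touch its tip down on the bare white face about 6 cm from the hole, slide the tip across the face to the hole, and let it drop in to the bottom. Let go of it there, standing upright. Leave the black and blue pins standing in the rack.

Things in the scene. Friction and masses are not known exactly. Their poses are not given: they have to be found in the camera images.
- red_pin: Upright pin, 80 mm tall, 0.2 kg: steel shank 24 mm dia., 45 mm long, red knob 32 mm dia., 35 mm tall on top. Origin: centre of its flat lower end (the tip); z up to the knob. Stands in a wooden rack (250 x 70 x 25 mm) of 3 loose sockets 80 mm apart, in a row within 15 degrees of world x, order varies; socket 15 mm deep, floor (tip) 10 mm above table; 20 mm straight up clears it.
- black_pin: Upright pin, 80 mm tall, 0.2 kg: steel shank 24 mm dia., 45 mm long, black knob 32 mm dia., 35 mm tall on top. Origin: centre of its flat lower end (the tip); z up to the knob. Bystander in the same rack.
- blue_pin: Upright pin, 80 mm tall, 0.2 kg: steel shank 24 mm dia., 45 mm long, blue knob 32 mm dia., 35 mm tall on top. Origin: centre of its flat lower end (the tip); z up to the knob. Bystander in the same rack.
- board: Fixed slicing board; white 200 x 260 mm face 28 mm above the table, one round unmarked hole 42 mm dia., 20 mm deep, dark flat floor. Origin: on the hole's axis at table height (28 mm below the face), z up. The face spans -70 to +130 mm in its x, -165 to +95 mm in its y: most bare area towards -y. Steel fence along the +x edge, 26 mm above the face.
Not all that is in view belongs to the job. Of the things like the red_pin, leave any that is turquoise; of the rest the smaller one is meant.

How it is judged:
By the outcome, as a careful person would: the job done as asked, in the order asked, and still so for the second after the job is handed in, with the robot touching nothing.
It also fails if it takes over 38 s, if anything falls off the work surface, if the arm or the gripper's body presses on something with over 40 N, if the wrist force passes 120 N, or if a joint passes its speed limit or range.

## Working session

There is one attempt and no reset: what is moved stays moved. The work goes in short steps, Python scripts to look and compute and a shell command to move; the robot and the scene stay as the last step left them, time stands still between calls to the robot, and variables do not carry over. Pictures are saved under pics/ and viewed, about 8 in all and at most 12, crops included, and the job is handed in when it is done.

```bash
mkdir -p pics
cat > h.py <<'E'
import numpy as np, cv2
from workcell import telemetry, optics, order, bot
from scipy.spatial.transform import Rotation as R
def pose():
    s=telemetry.get_obs(); T=np.eye(4)
    T[:3,:3]=R.from_euler('xyz',s['tcp_rot'],degrees=True).as_matrix(); T[:3,3]=s['ee_pos']; return T
def cam(n):
    i=optics.camera_info(n)
    if n=='wrist': T=pose()@np.array(i['mount'])
    else:
        T=np.eye(4); T[:3,:3]=R.from_euler('xyz',i['attitude'],degrees=True).as_matrix(); T[:3,3]=i['xyz']
    im,d=optics.camera(n); return im,d,T,np.array(i['camera_matrix']),i['k1']
def rays(uv,K,k1):
    return cv2.undistortPoints(np.array(uv,float).reshape(-1,1,2),K,np.array([k1,0,0,0,0.])).reshape(-1,2)
def cloud(d,T,K,k1):
    h,w=d.shape; v,u=np.mgrid[:h,:w]; r=rays(np.c_[u.ravel(),v.ravel()],K,k1)
    p=np.c_[r,np.ones(len(r))]*d.ravel()[:,None]
    return (p@T[:3,:3].T+T[:3,3]).reshape(h,w,3)
def atz(uv,z,T,K,k1):
    r=rays(uv,K,k1); D=np.c_[r,np.ones(len(r))]@T[:3,:3].T
    return T[:3,3]+D*((z-T[2,3])/D[:,2])[:,None]
def save(n,im): cv2.imwrite('pics/'+n,im[...,::-1])
def px(P,T,K,k1):
    p=(np.array(P)-T[:3,3])@T[:3,:3]; s=p[:2]/p[2]; s=s*(1+k1*(s@s)); return K[:2,:2]@s+K[:2,2]
E
python3 - <<'E'
from h import *
for n in ['scene','side']:
    im,d,T,K,k=cam(n); save(n+'0.png',im); np.savez(n+'.npz',im=im,d=d,T=T,K=K,k=k); print(n,T.round(3).tolist(),K.tolist(),k)
s=telemetry.get_obs();print(s)
print(optics.camera_info('wrist'))
E
```

```text
scene [[0.514, 0.589, -0.624, 1.04], [0.858, -0.35, 0.376, -0.292], [0.004, -0.728, -0.685, 0.58], [0.0, 0.0, 0.0, 1.0]] [[410.6508323789245, 0.0, 281.968711561978], [0.0, 410.6508323789245, 211.98896634825735], [0.0, 0.0, 1.0]] -0.07998980000499789
side [[0.969, -0.163, 0.187, 0.427], [-0.248, -0.646, 0.722, -0.65], [0.003, -0.745, -0.667, 0.629], [0.0, 0.0, 0.0, 1.0]] [[465.27183179337186, 0.0, 272.8290249896606], [0.0, 465.27183179337186, 213.1450345700827], [0.0, 0.0, 1.0]] 0.03247544632942584
{'time': 0.1, 'q': array([-7.48288724e+01,  5.00628118e+00,  1.00401974e+01,  9.50989949e+01,
       -2.70883038e-03,  9.00008843e+01]), 'qd': array([-0.06013816, -0.08783672,  0.06001506, -0.00438337,  0.07506307,
       -0.09631834]), 'joint_efforts': array([-2.08456145e-04, -5.21558905e+01,  4.65653944e+01,  1.60364405e-02,
       -4.17957210e-05,  2.30668391e-06]), 'ee_pos': array([ 0.1438722 , -0.53064577,  0.23068074]), 'tcp_rot': array([-1.79934921e+02,  2.70983301e-03,  1.51702464e+01]), 'wrist_force': array([-0.39796195,  0.59155542, -0.44511308]), 'torque': array([-0.00975884, -0.03567555,  0.00278267]), 'opening': 0.08522556806231574}
{'camera_matrix': array([[359.31603663,   0.        , 282.37278425],
       [  0.        , 359.31603663, 201.58355997],
       [  0.        ,   0.        ,   1.        ]]), 'k1': -0.08108169628329052, 'mount': array([[-3.86276421e-04, -9.59095252e-01, -2.83083288e-01,
         7.23123173e-02],
       [ 9.99999820e-01, -2.40536735e-04, -5.49586351e-04,
        -1.49115459e-04],
       [ 4.59013730e-04, -2.83083449e-01,  9.59095173e-01,
        -1.43357126e-01],
       [ 0.00000000e+00,  0.00000000e+00,  0.00000000e+00,
         1.00000000e+00]])}
```

View pics/scene0.png

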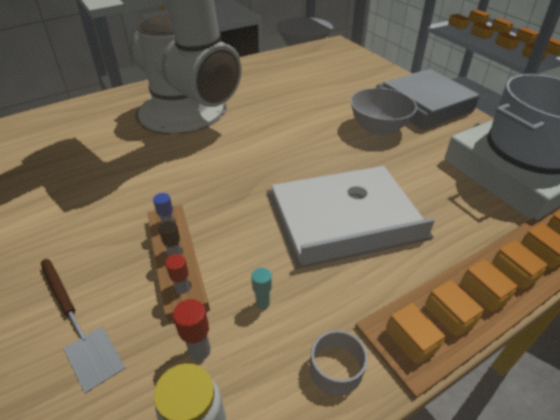

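View pics/side0.png

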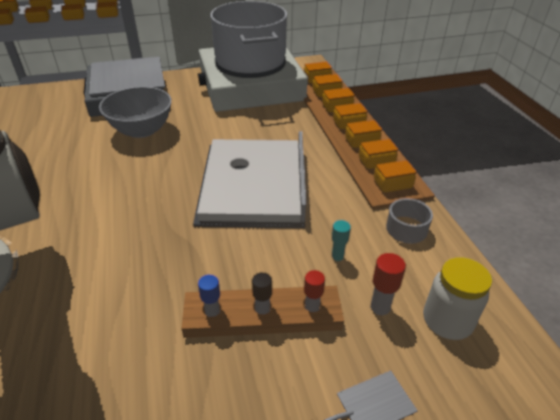

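Scene picture: red pin in rack at (178,270), large red decoy at (191,325) standing on the table, turquoise pin at (262,285), black (170,235), blue (163,205). In the side picture these are at (315,285), (388,275), (341,238), (262,285) and (209,290). The hole is at scene (357,191), side (239,163). I choose the smaller red pin, in the rack. Now I'll measure.

Run:
```python
from h import *
for n in ['side','scene']:
    z=np.load(n+'.npz'); im,d,T,K,k=z['im'],z['d'],z['T'],z['K'],float(z['k']); P=cloud(d,T,K,k)
    hsv=cv2.cvtColor(im,cv2.COLOR_RGB2HSV); ok=(d>0)&(abs(P[...,0]-.45)<.4)&(abs(P[...,1])<.5)
    red=((hsv[...,0]<6)|(hsv[...,0]>172))&(hsv[...,1]>170)&ok
    blue=(abs(hsv[...,0]-118)<10)&(hsv[...,1]>120)&ok
    turq=(abs(hsv[...,0]-90)<8)&(hsv[...,1]>100)&ok
    for nm,m in [('red',red),('blue',blue),('turq',turq)]:
        c,l,st,ce=cv2.connectedComponentsWithStats(m.astype(np.uint8))
        for j in range(1,c):
            if st[j,4]>80:
                Q=P[l==j]; zt=np.percentile(Q[:,2],97); t=Q[Q[:,2]>zt-.006]
                print(n,nm,ce[j].round(),st[j,4],'ztop',zt.round(4),'mid',((t.max(0)+t.min(0))/2).round(4),'ext',np.ptp(t,0).round(4))
    # board face
    m=(hsv[...,1]<45)&(abs(P[...,2]-.028)<.008)&ok&(P[...,1]<.4)
    c,l,st,ce=cv2.connectedComponentsWithStats(m.astype(np.uint8)); j=1+st[1:,4].argmax()
    Q=P[l==j]; r=cv2.minAreaRect(Q[:,:2].astype(np.float32)); print(n,'face z',np.median(Q[:,2]),'rect',r,cv2.boxPoints(r).round(3).tolist())
    mm=(l==j).astype(np.uint8); f=cv2.morphologyEx(mm,cv2.MORPH_CLOSE,np.ones((41,41)))&~mm&1
    h=cv2.connectedComponentsWithStats(f); o=h[2][1:,4].argsort()[::-1][:3]+1
    for q in o:
        cs,_=cv2.findContours((h[1]==q).astype(np.uint8),0,1); pts=atz(cs[0][:,0],.028,T,K,k)
        print('  hole?',h[3][q],h[2][q,4],cv2.minEnclosingCircle(pts[:,:2].astype(np.float32)))
    fz=(abs(P[...,2]-.054)<.004)&ok&(P[...,0]>.35)&(P[...,1]>-.15)&(hsv[...,1]<70); Q=P[fz]
    print('fence',len(Q),np.median(Q,0), cv2.fitLine(Q[:,:2].astype(np.float32),cv2.DIST_HUBER,0,.01,.01).ravel())
    mk=np.all(np.isfinite(P),-1)&(abs(P[...,2]-.025)<.004)&(hsv[...,1]>90)&ok&(P[...,1]<.0); Q=P[mk]; print('rack',cv2.minAreaRect(Q[:,:2].astype(np.float32)))
```

```text
side red [390. 264.] 481 ztop 0.114 mid [ 0.713  -0.2427  0.1115] ext [0.0401 0.0416 0.0068]
side red [315. 279.] 252 ztop 0.0917 mid [ 0.602  -0.2239  0.0898] ext [0.0281 0.0287 0.0067]
side face z 0.027632180451459598 rect ((0.5870047807693481, 0.13445378839969635), (0.2653856873512268, 0.20853431522846222), 74.5350112915039) [[0.45100000500679016, 0.03400000184774399], [0.6520000100135803, -0.020999999716877937], [0.7229999899864197, 0.23499999940395355], [0.5220000147819519, 0.28999999165534973]]
  hole? [239.         165.28571429] 119 ((0.5626482963562012, 0.17115244269371033), 0.019948996603488922)
  hole? [229.  216.8] 25 ((0.5109128355979919, 0.009767469018697739), 0.01926073245704174)
  hole? [244. 217.] 7 ((0.5387839078903198, 0.0027218072209507227), 0.005852687172591686)
fence 769 [0.66022152 0.39625538 0.05376276] [ 0.18072525 -0.9835336   0.634045    0.252942  ]
rack ((0.5647372603416443, -0.21526691317558289), (0.0733451321721077, 0.33265072107315063), 78.99492645263672)
scene red [175. 262.] 212 ztop 0.0909 mid [ 0.6057 -0.2224  0.0892] ext [0.0279 0.0279 0.0054]
scene
[... 213 characters left out ...]
), 74.57080078125) [[0.45100000500679016, 0.035999998450279236], [0.656000018119812, -0.020999999716877937], [0.7260000109672546, 0.2329999953508377], [0.5210000276565552, 0.289000004529953]]
  hole? [361.22258592 236.37561375] 1222 ((0.6693366765975952, 0.1119823157787323), 0.12871181964874268)
  hole? [356.33536585 193.94512195] 164 ((0.5698578357696533, 0.17209266126155853), 0.02000967413187027)
  hole? [315.5 257. ] 2 ((0.6671570539474487, 0.0031615677289664745), 0.000981455435976386)
fence 1218 [0.68145557 0.20603182 0.05344917] [ 0.00532966 -0.9999858   0.67430735  0.20266178]
rack ((0.5072401762008667, -0.3029744327068329), (0.26600101590156555, 0.2505154013633728), 78.92121124267578)
```

```bash
cat >> h.py <<'E'
def rel(xyz,yaw=None):
    "shift (tool axes) and turn about tool z to world target, tool down"
    T=pose(); s=telemetry.get_obs(); t=T[:3,:3].T@(np.array(xyz)-T[:3,3]); print('t',s['time'],'ee',s['ee_pos'].round(4),'rpy',s['tcp_rot'].round(2),'q',s['q'].round(1),'F',s['wrist_force'].round(1),'op',round(s['opening'],4))
    print('shift',t.round(4), 'rz',None if yaw is None else round(-np.radians(yaw-s['tcp_rot'][2]),3))
E
python3 -m inch '[[0.02,-0.007,0,0,0,-0.05,0],[0.05,-0.017,0,0,0,-0.15,0],[0.09,-0.03,0,0,0,-0.25,0],[0.13,-0.044,0,0,0,-0.35,0],[0.17,-0.057,0,0,0,-0.45,0],[0.21,-0.07,0.0,0,0,-0.52,0],[0.25,-0.084,0.0,0,0,-0.52,0],[0.29,-0.098,0.01,0,0,-0.52,0],[0.33,-0.111,0.01,0,0,-0.52,0],[0.36,-0.121,0.02,0,0,-0.52,0],[0.38,-0.128,0.02,0,0,-0.52,0],[0.39,-0.131,0.02,0,0,-0.52,0]]' 40
python3 -c "
from h import *
rel([.604,-.223,.19],45)"
```

```text
time: 1.1
ee_pos: [0.4879, -0.3001, 0.2099]
tcp_rot: [-179.9, 0.0, 45.1]
wrist_force: [-0.1, -0.7, 0.3]
opening: 0.0856
t 1.1 ee [ 0.4879 -0.3001  0.2099] rpy [-179.88    0.     45.13] q [-31.6   7.9  10.8  93.1   0.  103.3] F [-0.1 -0.7  0.3] op 0.0856
shift [0.1365 0.028  0.0199] rz 0.002
```

```bash
python3 -m inch '[[0.02,0.004,0.003,0,0,0,0],[0.055,0.011,0.009,0,0,0,0.1],[0.09,0.018,0.014,0,0,0,0.2],[0.12,0.025,0.02,0,0,0,0.2],[0.1365,0.028,0.02,0,0,0,0.2],[0.1365,0.028,0.02,0,0,0,0.2],[0.1365,0.028,0.02,0,0,0,0.2]]'
python3 - <<'E'
from h import *
rel([.604,-.223,.19],45)
im,d,T,K,k=cam('wrist'); save('w1.png',im); np.savez('w1.npz',im=im,d=d,T=T,K=K,k=k)
P=cloud(d,T,K,k); hsv=cv2.cvtColor(im,cv2.COLOR_RGB2HSV)
m=((hsv[...,0]<6)|(hsv[...,0]>172))&(hsv[...,1]>150)&(d>0)
c,l,st,ce=cv2.connectedComponentsWithStats(m.astype(np.uint8))
for j in range(1,c):
    if st[j,4]>150:
        Q=P[l==j]; zt=np.percentile(Q[:,2],90); mt=((l==j)&(P[...,2]>zt-.005)).astype(np.uint8)
        cs=max(cv2.findContours(mt,0,1)[0],key=len); pts=atz(cs[:,0],zt,T,K,k); print(ce[j],st[j,4],zt,cv2.minEnclosingCircle(pts[:,:2].astype(np.float32)),pts.mean(0))
E
```

```text
time: 1.68
ee_pos: [0.6024, -0.2256, 0.1907]
tcp_rot: [-179.9, 0.0, 45.0]
wrist_force: [-0.6, -0.8, 0.3]
opening: 0.0684
t 1.6833 ee [ 0.6024 -0.2256  0.1907] rpy [-1.7994e+02  5.0000e-02  4.5020e+01] q [-20.5  17.6  20.2  92.7  -0.  114.5] F [-0.6 -0.8  0.3] op 0.0684
shift [ 0.003  -0.0007  0.0007] rz 0.0
[420.77782324 100.48608838] 4888 0.11334028599988923 ((0.7137214541435242, -0.2380814403295517), 0.022060168907046318) [ 0.71373144 -0.23736206  0.11334029]
[279.0764774  191.78099652] 1726 0.09139498367098955 ((0.6043773293495178, -0.2198360413312912), 0.015874214470386505) [ 0.60457303 -0.22003771  0.09139498]
```

View pics/w1.png

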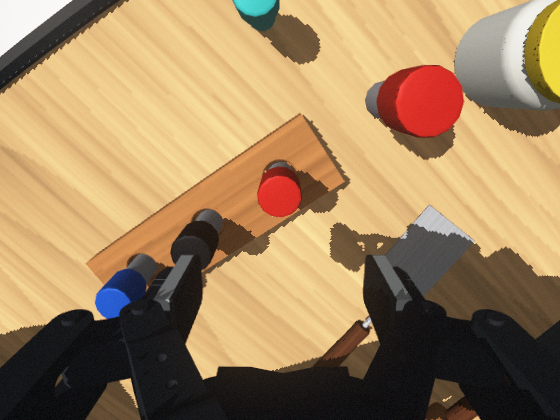

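Wrist picture: small red knob at (279,192) in the rack's end socket, black (195,240), blue (120,293). The large decoy is at (421,100) with its top at 113 mm, and the turquoise pin is at the top edge. The target's radius is 15.9 mm and its top 91 mm, which fits the description.

```bash
python3 -c "
from h import *
rel([.6045,-.2210,.056],45)"
```

```text
t 1.7333 ee [ 0.602  -0.2262  0.1912] rpy [-1.7998e+02  3.0000e-02  4.4960e+01] q [-20.6  17.6  20.2  92.7  -0.  114.5] F [-0.9 -0.5  0.4] op 0.0679
shift [ 0.0055 -0.0018  0.1352] rz -0.001
```

```bash
python3 -m inch '[[0.0055,-0.002,0.02,0,0,0,0.2],[0.0055,-0.002,0.05,0,0,0,0.2],[0.0055,-0.002,0.08,0,0,0,0.2],[0.0055,-0.002,0.105,0,0,0,0.2],[0.0055,-0.002,0.125,0,0,0,0.2],[0.0055,-0.002,0.135,0,0,0,0.2],[0.0055,-0.002,0.135,0,0,0,0.2],[0.0055,-0.002,0.135,0,0,0,0.2],[0.0055,-0.002,0.135,0,0,0,0.2]]' && python3 -c "
from h import *
rel([.6045,-.2210,.056],45)"
```

```text
time: 2.48
ee_pos: [0.6054, -0.2211, 0.0584]
tcp_rot: [179.9, -0.1, 44.9]
wrist_force: [0.0, -0.1, 0.8]
opening: 0.0683
t 2.4833 ee [ 0.6054 -0.2211  0.0584] rpy [ 1.7986e+02 -6.0000e-02  4.4930e+01] q [-20.1  17.8   5.8  77.9  -0.  115. ] F [ 0.  -0.1  0.8] op 0.0683
shift [-0.0006 -0.0008  0.0024] rz -0.001
```

```bash
python3 -m inch '[[0,-0.001,0.002,0,0,0,0.4],[0,-0.001,0.002,0,0,0,0.6],[0,-0.001,0.002,0,0,0,0.8],[0,-0.001,0.002,0,0,0,1],[0,-0.001,0.002,0,0,0,1],[0,-0.001,0.002,0,0,0,1],[0,-0.001,0.002,0,0,0,1],[0,-0.001,0.002,0,0,0,1],[0,-0.001,0.002,0,0,0,1]]' 60
python3 -m inch '[[0,0,-0.005,0,0,0,1],[0,0,-0.015,0,0,0,1],[0,0,-0.03,0,0,0,1],[0,0,-0.05,0,0,0,1],[0,0,-0.07,0,0,0,1],[0,0,-0.08,0,0,0,1],[0,0,-0.08,0,0,0,1],[0,0,-0.08,0,0,0,1]]'
python3 - <<'E'
from h import *
rel([.5663,.1716,.15])
im,d,T,K,k=cam('side'); save('side1.png',im[200:350,150:450].repeat(2,0).repeat(2,1))
E
```

```text
time: 3.23
ee_pos: [0.6046, -0.2198, 0.0553]
tcp_rot: [179.9, -0.0, 45.0]
wrist_force: [-0.3, -0.3, 5.0]
opening: 0.0305
time: 3.9
ee_pos: [0.6044, -0.2197, 0.1343]
tcp_rot: [180.0, -0.0, 45.0]
wrist_force: [-0.2, 0.0, -3.6]
opening: 0.0301
t 3.9 ee [ 0.6044 -0.2197  0.1343] rpy [ 1.7997e+02 -1.0000e-02  4.4960e+01] q [-20.   17.   13.2  86.2  -0.  115.1] F [-0.2  0.  -3.6] op 0.0301
shift [ 0.2496 -0.3038 -0.0158] rz None
```

View pics/side1.png

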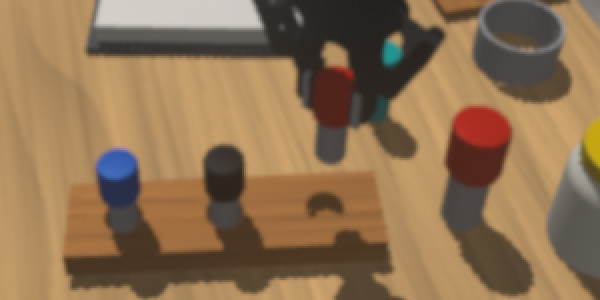

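The red pin is in the grasp and upright. Its socket is empty, and the black and blue pins are still standing. Next I move over the touch-down point.

```bash
python3 -m inch '[[0.008,-0.011,0,0,0,0,1],[0.025,-0.035,0,0,0,0,1],[0.045,-0.062,0,0,0,0,1],[0.067,-0.093,0,0,0,0,1],[0.09,-0.125,0,0,0,0,1],[0.113,-0.156,0,0,0,0,1],[0.135,-0.187,0,0,0,0,1],[0.155,-0.215,0,0,0,0,1],[0.173,-0.24,0,0,0,0,1],[0.187,-0.259,0,0,0,0,1],[0.195,-0.27,0,0,0,0,1],[0.1977,-0.2738,0,0,0,0,1]]'
python3 -m inch '[[0,0,0,0,0,0,1],[0,0,0,0,0,0,1],[0,0,0,0,0,0,1]]'
python3 - <<'E'
from h import *
rel([.5505,.1137,.09],45)
im,d,T,K,k=cam('wrist'); save('w2.png',im); np.savez('w2.npz',im=im,d=d,T=T,K=K,k=k)
P=cloud(d,T,K,k); hsv=cv2.cvtColor(im,cv2.COLOR_RGB2HSV)
print('exp',px([.5663,.1716,.028],T,K,k))
m=(abs(P[...,2]-.008)<.005)&(np.hypot(P[...,0]-.566,P[...,1]-.1716)<.04)
print('floor px',m.sum(),P[m].mean(0) if m.any() else '')
r=(hsv[...,2]<120)&(np.hypot(P[...,0]-.566,P[...,1]-.1716)<.05)&(P[...,2]<.035)
cs=max(cv2.findContours(r.astype(np.uint8),0,1)[0],key=len); pts=atz(cs[:,0],.028,T,K,k); print(len(cs),cv2.minEnclosingCircle(pts[:,:2].astype(np.float32)),cv2.boundingRect(cs))
f=(abs(P[...,2]-.028)<.006)&(hsv[...,1]<50); print('face',np.median(P[f],0))
E
```

```text
time: 4.95
ee_pos: [0.5495, 0.1158, 0.1332]
tcp_rot: [-179.9, 0.1, 45.1]
wrist_force: [-0.2, -0.4, -2.4]
opening: 0.0303
time: 5.2
ee_pos: [0.5507, 0.1126, 0.134]
tcp_rot: [180.0, 0.0, 44.9]
wrist_force: [-0.1, -0.4, -2.6]
opening: 0.0303
t 5.2 ee [0.5507 0.1126 0.134 ] rpy [1.800e+02 3.000e-02 4.489e+01] q [ 11.6   5.8   0.2  84.4  -0.  146.7] F [-0.1 -0.4 -2.6] op 0.0303
shift [ 0.0006 -0.0009  0.044 ] rz -0.002
exp [237.48511052 126.08088878]
floor px 2558 [0.56399828 0.17928485 0.008872  ]
171 ((0.5647958517074585, 0.1788981556892395), 0.02089020051062107) (198, 89, 61, 61)
face [0.59309241 0.14462739 0.02876801]
```

View pics/w2.png

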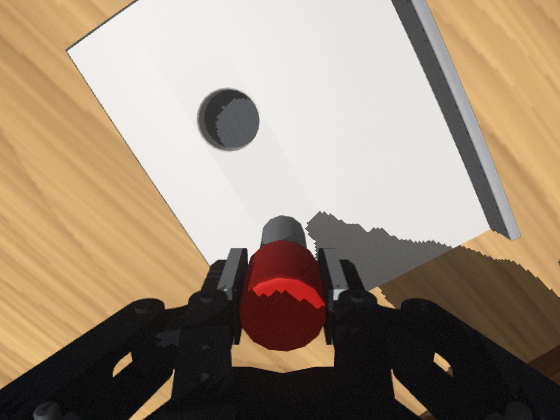

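Wrist picture: the hole is at (229,119) and the held pin, upright over the white face, has its tip near (283,235). The hole measures (0.565, 0.179) with radius 20.9 mm (21 expected) and a floor at 9 mm. I'll check the tip's pixel against the prediction and work out the touch shift.

Run:
```python
from h import *
z=np.load('w2.npz'); T,K,k=z['T'],z['K'],float(z['k']); t=pose()
ang=np.linspace(0,2*np.pi,60)
for off in (0,):
    c=np.array([px(t[:3,3]+[.012*np.cos(a),.012*np.sin(a),-.0453],T,K,k) for a in ang]); print('tip circle',c.min(0),c.max(0))
g=z['im'][195:245:3,283]; print(g.tolist()); print(z['im'][225,250:320:3].mean(-1).round().tolist())
rel([.549,.121,.077],45)
```

```text
tip circle [261.1332371  209.80700174] [303.93779753 249.85008299]
[[234, 232, 229], [235, 232, 229], [233, 231, 227], [233, 232, 228], [233, 232, 228], [233, 231, 228], [234, 231, 228], [92, 94, 92], [88, 89, 89], [84, 84, 85], [84, 82, 83], [85, 84, 84], [87, 89, 87], [83, 80, 82], [82, 81, 81], [73, 39, 38], [95, 34, 32]]
[235.0, 236.0, 231.0, 231.0, 230.0, 114.0, 106.0, 103.0, 100.0, 99.0, 90.0, 83.0, 82.0, 71.0, 66.0, 62.0, 64.0, 163.0, 231.0, 222.0, 97.0, 98.0, 100.0, 98.0]
t 5.25 ee [0.5508 0.1126 0.1341] rpy [1.800e+02 2.000e-02 4.488e+01] q [ 11.6   5.8   0.2  84.4  -0.  146.7] F [-0.6 -0.1 -2.6] op 0.0307
shift [ 0.0047 -0.0072  0.0571] rz -0.002
```

```bash
python3 -m inch '[[0.002,-0.002,0.005,0,0,0,1],[0.005,-0.004,0.018,0,0,0,1],[0.008,-0.007,0.032,0,0,0,1],[0.008,-0.007,0.045,0,0,0,1],[0.008,-0.007,0.053,0,0,0,1],[0.008,-0.007,0.057,0,0,0,1],[0.008,-0.007,0.057,0,0,0,1],[0.008,-0.007,0.057,0,0,0,1]]'
python3 -c "
from h import *
rel([.5515,.1235,.0733],45)"
```

```text
time: 5.92
ee_pos: [0.5514, 0.1242, 0.0774]
tcp_rot: [180.0, -0.0, 45.0]
wrist_force: [-0.3, -0.9, -2.7]
opening: 0.0306
t 5.9167 ee [0.5514 0.1242 0.0774] rpy [180.    -0.    44.96] q [ 12.7   6.8  -4.9  78.2  -0.  147.7] F [-0.3 -0.9 -2.7] op 0.0306
shift [-0.0004  0.0006  0.0041] rz -0.001
```

```bash
python3 -m inch '[[0,0,0.001,0,0,0,1],[0,0,0.002,0,0,0,1],[0,0,0.003,0,0,0,1],[0,0,0.003,0,0,0,1]]'; python3 -m inch '[[0,0,0.001,0,0,0,1],[0,0,0.001,0,0,0,1],[0,0,0.001,0,0,0,1]]'
```

```text
time: 6.25
ee_pos: [0.5514, 0.1244, 0.0744]
tcp_rot: [180.0, -0.0, 45.0]
wrist_force: [-0.5, -0.3, -2.7]
opening: 0.0306
time: 6.5
ee_pos: [0.5513, 0.1244, 0.0733]
tcp_rot: [180.0, -0.0, 45.0]
wrist_force: [-0.5, 0.5, -2.4]
opening: 0.0306
```

```bash
python3 -m inch '[[0,0,0.0007,0,0,0,1],[0,0,0.001,0,0,0,1],[0,0,0.001,0,0,0,1]]'; python3 -m inch '[[0,0,0.0005,0,0,0,1],[0,0,0.0005,0,0,0,1],[0,0,0.0005,0,0,0,1]]'
```

```text
time: 6.75
ee_pos: [0.5515, 0.1245, 0.0732]
tcp_rot: [180.0, -0.1, 45.0]
wrist_force: [-1.7, -0.4, 4.8]
opening: 0.0307
time: 7.0
ee_pos: [0.5515, 0.1245, 0.0732]
tcp_rot: [180.0, -0.1, 45.0]
wrist_force: [-2.7, -0.1, 8.7]
opening: 0.0304
```

```bash
python3 -m inch '[[0.002,-0.001,0,0,0,0,1],[0.005,-0.003,0,0,0,0,1],[0.008,-0.0045,0,0,0,0,1],[0.011,-0.006,0,0,0,0,1],[0.014,-0.008,0,0,0,0,1],[0.017,-0.0095,0,0,0,0,1],[0.02,-0.011,0,0,0,0,1]]'
python3 -c "
from h import *
rel([.5673,.1814,.073],45)"
```

```text
time: 7.58
ee_pos: [0.5583, 0.1454, 0.0732]
tcp_rot: [179.8, -0.0, 44.9]
wrist_force: [-2.7, -6.2, 8.5]
opening: 0.0304
t 7.5833 ee [0.5583 0.1454 0.0732] rpy [179.84  -0.    44.92] q [ 1.470e+01  8.400e+00 -3.700e+00  7.790e+01 -1.000e-01  1.497e+02] F [-2.7 -6.2  8.5] op 0.0304
shift [ 0.0318 -0.0191  0.0002] rz -0.001
```

```bash
python3 -m inch '[[0.003,-0.002,0,0,0,0,1],[0.006,-0.0035,0,0,0,0,1],[0.009,-0.005,0,0,0,0,1],[0.012,-0.007,0,0,0,0,1],[0.014,-0.0085,0,0,0,0,1],[0.014,-0.0085,0,0,0,0,1]]'
python3 - <<'E'
from h import *
rel([.5673,.1814,.073],45)
im,d,T,K,k=cam('wrist'); save('w3.png',im[60:380,120:440].repeat(2,0)[:600].repeat(2,1))
E
```

```text
time: 8.08
ee_pos: [0.5623, 0.1618, 0.0731]
tcp_rot: [179.9, -0.0, 44.9]
wrist_force: [-0.2, -4.3, 7.1]
opening: 0.0304
t 8.0833 ee [0.5623 0.1618 0.0731] rpy [ 1.7985e+02 -3.0000e-02  4.4940e+01] q [ 1.610e+01  9.500e+00 -2.400e+00  7.800e+01 -1.000e-01  1.512e+02] F [-0.2 -4.3  7.1] op 0.0304
shift [ 0.0174 -0.0104  0.0001] rz -0.001
```

View pics/w3.png

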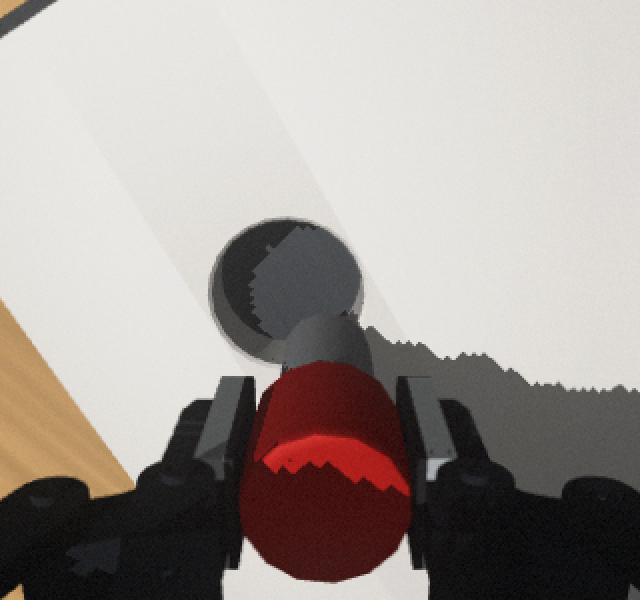

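Crop: the tip, centred near (328,354), overlaps the hole's rim; the hole's centre is at (286,290). The offset that remains is about 17 mm forward and 11.5 mm left, which agrees with the computed shift.

```bash
python3 -m inch '[[0.003,-0.002,0,0,0,0,1],[0.006,-0.004,0,0,0,0,1],[0.009,-0.006,0,0,0,0,1],[0.012,-0.008,0,0,0,0,1],[0.015,-0.01,0,0,0,0,1],[0.017,-0.011,0,0,0,0,1],[0.017,-0.011,0,0,0,0,1],[0.017,-0.011,0.0,0,0,0,1]]'
python3 -c "
from h import *
rel([.5673,.1814,.0535],45)"
```

```text
time: 8.8
ee_pos: [0.5657, 0.1821, 0.0715]
tcp_rot: [-180.0, 0.0, 45.0]
wrist_force: [-0.3, -0.2, -2.5]
opening: 0.0303
t 8.8 ee [0.5657 0.1821 0.0715] rpy [-1.7999e+02  2.0000e-02  4.4990e+01] q [ 17.8  10.9  -1.   78.1   0.  152.9] F [-0.3 -0.2 -2.5] op 0.0303
shift [0.0006 0.0016 0.018 ] rz -0.0
```

Contact force is gone and the pin weighs free again, so the tip is over the hole. Now I lower it.

```bash
python3 -m inch '[[0,0.001,0.002,0,0,0,1],[0,0.001,0.005,0,0,0,1],[0,0.001,0.008,0,0,0,1],[0,0.001,0.011,0,0,0,1],[0,0.001,0.014,0,0,0,1],[0,0.001,0.016,0,0,0,1],[0,0.001,0.016,0,0,0,1],[0,0.001,0.016,0,0,0,1]]'; python3 -m inch '[[0,0,0.001,0,0,0,1],[0,0,0.001,0,0,0,1],[0,0,0.0015,0,0,0,1],[0,0,0.0015,0,0,0,1]]'
```

```text
time: 9.47
ee_pos: [0.5664, 0.1812, 0.0556]
tcp_rot: [-180.0, 0.0, 45.0]
wrist_force: [-0.3, 0.2, -2.2]
opening: 0.0308
time: 9.8
ee_pos: [0.5666, 0.1813, 0.0543]
tcp_rot: [180.0, -0.0, 45.0]
wrist_force: [0.2, 0.3, -2.2]
opening: 0.0302
```

```bash
python3 -m inch '[[0,0,0.0007,0,0,0,1],[0,0,0.001,0,0,0,1],[0,0,0.001,0,0,0,1]]';python3 -m inch '[[0,0,0.0004,0,0,0,1],[0,0,0.0004,0,0,0,1],[0,0,0.0004,0,0,0,1]]'
```

```text
time: 10.05
ee_pos: [0.5666, 0.1813, 0.0533]
tcp_rot: [180.0, -0.0, 45.0]
wrist_force: [-0.0, 0.9, -2.8]
opening: 0.0307
time: 10.3
ee_pos: [0.5667, 0.1813, 0.0532]
tcp_rot: [180.0, -0.0, 45.0]
wrist_force: [-1.4, -0.2, 2.6]
opening: 0.0304
```

```bash
python3 -m inch '[[0,0,0,0,0,0,0.6],[0,0,0,0,0,0,0.55],[0,0,0,0,0,0,0.5],[0,0,0,0,0,0,0.4],[0,0,0,0,0,0,0.3],[0,0,0,0,0,0,0.2],[0,0,0,0,0,0,0.1],[0,0,0,0,0,0,0.1],[0,0,0,0,0,0,0.1]]' 20
python3 -m inch '[[0,0,-0.005,0,0,0,0.1],[0,0,-0.015,0,0,0,0.1],[0,0,-0.035,0,0,0,0.1],[0,0,-0.06,0,0,0,0.1],[0,0,-0.09,0,0,0,0.1],[0,0,-0.11,0,0,0,0.1],[0,0,-0.12,0,0,0,0.1],[0,0,-0.12,0,0,0,0.1]]'
python3 - <<'E'
from h import *
rel([.5673,.1814,.0535],45)
im,d,T,K,k=cam('wrist'); P=cloud(d,T,K,k); hsv=cv2.cvtColor(im,cv2.COLOR_RGB2HSV)
m=((hsv[...,0]<6)|(hsv[...,0]>172))&(hsv[...,1]>150)&(d>0)
zt=np.percentile(P[m][:,2],90); mt=(m&(P[...,2]>zt-.004)).astype(np.uint8)
cs=max(cv2.findContours(mt,0,1)[0],key=len); print('knob top',zt,cv2.minEnclosingCircle(atz(cs[:,0],zt,T,K,k)[:,:2].astype(np.float32)))
t=P[mt>0]; t=t[np.hypot(*(t[:,:2]-np.median(t[:,:2],0)).T)<.012]; A=np.c_[t[:,:2]-t[:,:2].mean(0),np.ones(len(t))]; print('top slope deg',np.degrees(np.linalg.lstsq(A,t[:,2],rcond=None)[0][:2]))
b,_,_,_,_=cam('side')
save('fin.png',np.vstack([im[:,:],b])[::1][:,:][:840:2,::2] if 0 else np.hstack([cv2.resize(im,(400,300)),cv2.resize(b,(400,300))]))
E
```

```text
time: 11.05
ee_pos: [0.5665, 0.1813, 0.0529]
tcp_rot: [-180.0, 0.0, 45.0]
wrist_force: [0.4, 0.4, -0.6]
opening: 0.077
time: 11.72
ee_pos: [0.5676, 0.1816, 0.1762]
tcp_rot: [179.9, -0.2, 45.0]
wrist_force: [0.0, 0.3, 0.2]
opening: 0.0767
t 11.7167 ee [0.5676 0.1816 0.1762] rpy [179.88  -0.24  44.96] q [ 17.7  10.3   9.8  89.3  -0.  152.8] F [0.  0.3 0.2] op 0.0767
shift [-0.0008 -0.0003  0.1227] rz -0.001
knob top 0.08984090768730787 ((0.5664151906967163, 0.1812540739774704), 0.01560869812965393)
top slope deg [-0.46782198 -0.32962702]
```

View pics/fin.png

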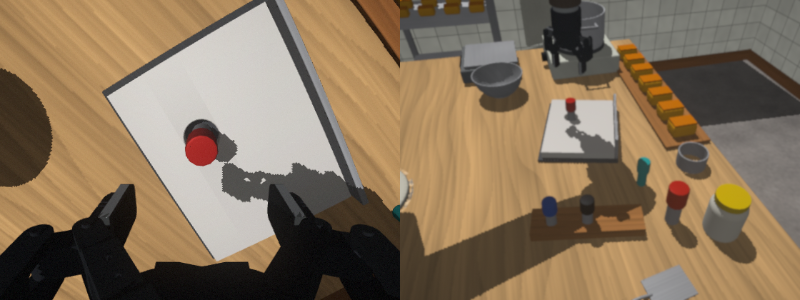

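Left half (wrist): the red pin stands in the hole at (201,148), clear of the fingers. Right half (side): it stands in the board at (570,105), and the blue (549,207) and black (587,205) pins are still in the rack. The knob top is at 89.8 mm (88 expected) and its slope is under 0.5°.

```bash
python3 -c "
from h import *
print(order.job_done())"
```

```text
the job is handed in; nothing more can be done
None
```

The red pin from the rack is now standing upright at the bottom of the hole in the slicing board, released, and the job is handed in.

- **The move:** I took the smaller red pin and left the large red one and the turquoise one alone. I touched its tip down on the white face about 58 mm from the hole. It then slid across to the hole under about 11 N of contact, measured at each stop. At the hole the contact force dropped away. I lowered the pin until it met the floor, then let go and lifted clear, at about 11.7 s on the robot's clock.
- **Last checks:** The knob top is at 89.8 mm against 88 mm expected, about the 2 mm calibration error. Its slope is under 0.5° and its axis is about 3 mm from the measured hole centre. The wrist force is about zero, and the black and blue pins still stand in the rack.
- **Disagreements:** The scene and side cameras put the hole about 7 mm from where the closer wrist view did, so I used the wrist view. The held tip also appeared about 3.5 mm off the gripper's centre line, and I corrected for that.

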